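# Wedge the drone boom tight in the bench vice

### The arm

A 7-joint arm with a two-finger parallel gripper is mounted at the origin on the work surface. World frame = base frame: x ahead of the robot, y to its left, z up, the work surface at z = 0. Lengths are in m, angles in rad, forces in N, time in s.
With the tool pointing down it reaches from about 0.4 to 0.85 m from the base axis. Payload 10.4 kg.
Tool frame: the origin (TCP) lies midway between the tips of the shut fingers; the grasp point (between the pads) lies 19 mm behind it (r.grasp_offset is the distance from the TCP to the grasp point, in m); z points along the fingers, y is the line along which they close (so a half turn about z gives the same grasp; the last joint's range is limited). The gripper opens to 87 mm and grips with 3 to 60 N. Pads are 19 mm wide; open, the fingers measure 117 mm over their backs; the gripper's body (75 mm by 190 mm) begins 51 mm behind the grasp point.
Start: joints at [-1.305, 0.332, -0.065, 1.46, 0.022, 1.35, -0.088], TCP at [0.178, 0.599, 0.223] pointing down, gripper open.
Joint ranges: [-2.6, 2.6], [-0.5, 2.12], [-1.47, 1.34], [0.16, 2.42], [-1.27, 4.41], [0.06, 2.06], [-2.6, 2.6]. Speed limits (rad/s): [2.22, 2.22, 2.79, 2.79, 3.14, 3.14, 3.14].

### API

Orientations are given as a unit quaternion [x, y, z, w].
In Python, from bench import r gives the robot as it stands.
- The arm moves only by the tool drive_tool, never from a script. Its argument "moves" is a list that holds one entry, the list of rows, each a list of 7 numbers: the shift along the tool's x, y, z in m, then the turn, a rotation vector about the tool's x, y, z in rad, then the opening, from 0 (shut) to 1 (fully open). In form: [[[tx, ty, tz, ax, ay, az, jaw], ...]]. A call has 1 to 10 rows; each row shifts and turns the commanded pose from where the row before left it, along the tool's axes as they then stand; what a row does not reach is not made up. A row lasts 1/10 s, in which the tool goes at most 50 mm and 8.59 degrees, less where a joint would pass 70% of its speed; a pose out of reach is approached as far as the arm can. A call is refused whole if a number of a shift passes 0.05 or a number of a turn 0.15, either way. A call with a gripper value outside its range is refused whole. The fingers move at their own pace and stop on an object; "squeeze" is the grip in N (left out, the last holds). Time passes only in rows, so rows that do not move let the fingers close. It gives the time, the measured TCP pose, the force, the opening and the grip force at its end, in the units of the state.
- r.read_state(): the state, without advancing time (a new reading comes with each control period).
- r.camera(name): name is "scene" or "top"; returns the picture (480x640x3 uint8, red, green, blue); there is no depth.
- r.camera_info(name): a dict with "mtx" (3x3 intrinsics, pixels), "rvec" (rotation vector, rad) and "tvec" (3), from world to camera coordinates, as OpenCV has them. Camera axes: x right, y down, z forward; pixel columns grow to the right and rows downward; lengths in m; the calibration is good to about 2 mm. A picture is of the moment at which its call begins. camera_info takes no time and is no camera call.
- r.close_job(): hands the job in; it is judged then, once.
Trained networks look in the newest picture that a camera, given by its name, has taken for a name from the list of things; names that differ only in an ending like _2 or _b are one class to them, and where a whole thing is asked for, a point or a joint stands for the part that bears it (a point fixed in the world has none). Each returns a list of dicts, best first, with "conf" (0 to 1); they miss things now and then, are a little off and sometimes report something else, mostly with a low value. They report only what shows in the picture. A call takes as long as a camera call. They do not tell look-alikes from the thing itself.
- r.find_in(camera, query): "bbox" ([left, top, right, bottom] in pixels, round what is visible of it).
- r.place_of(camera, query): "at" ([column, row] in pixels: a listed point, or the origin of a listed thing).
The state is a dict: "time": time; "joint_positions": joint angles; "joint_vel": joint speeds; "joint_torque": joint torques, N m; "ee_pos": TCP position; "eef_rot": TCP orientation; "ft_force": force on the tool from outside, world axes, zero at the start; "torque": the same for the moment, N m; "width": finger opening in m; "grip_force": force on a finger pad.
Only numpy, scipy, OpenCV 4.12 (cv2) and the standard library are available. Lean on these libraries where they do the work, as an engineer would, in place of code of your own. Each camera call takes 0.05 s, during which the arm holds its last target. There are 200 camera calls.

### The job

The drone boom lies loose in the wooden wedge vice, its wedge only laid in by hand. Pick up the hammer and drive the wedge in with separate light taps on its thick end, drawing the hammer clear between taps, until a tap no longer moves it and the boom is clamped tight; the boom is a thin-walled tube, so neither hit it nor drive the wedge hard, and touch the wedge with the hammer only. Then lay the hammer down on the bench, clear of the vice, without dropping it, and leave the other things where they are.

Things in the scene. Friction and masses are not known exactly. Their poses are not given: they have to be found in the camera images.
- hammer: soft-faced hammer, 0.27 to 0.45 kg, lying flat on the bench. Origin on the bench under the middle of the head. Handle: wood, along -x (roughly to the robot), 22 mm wide (y), 26 mm high (z 5 to 31 mm), ending 250 mm from the origin in a swell 36 mm high, so that it lies level
- hammer_head (a point): centre of the hammer's head, 18 mm above the hammer's origin, axes as the hammer's. The head is a cylinder along y, 36 mm diameter, 90 mm long: steel with a white flat striking face at either end, 45 mm to either side of this point; both faces are alike
- hammer_grip (a point): where to grip: point on the middle line of the handle close behind the head, 45 mm along -x from the head's centre and 18 mm above the bench; 22 mm wide across y. The balance point lies between here and the head
- vise: wedge vice screwed to the bench: plywood board 150 (x) x 230 (y) x 18 mm, origin under its middle at bench height. On it, from low to high x: slanted cleat (40 mm wide, top 48 mm above the bench; on slotted bolts, set up to 2 mm either way, not measured), wedge, boom, fence (face at x = 35 mm). The gap narrows 1 in 7 towards +y, the way to drive. End stop for the boom at y = 97 mm
- boom: the work: black square carbon tube, 25 x 190 (y) x 25 mm, 0.09 kg, lying loose on the vice board between fence and wedge: under 1 mm off the fence, 0 to 3 mm off the end stop. Origin under its middle. Thin-walled: the wedge may press on it with at most 70 N, and the hammer may strike or press the wedge with at most 50 N
- wedge: hardwood wedge on the vice board, 180 mm long (y), 34 mm high, 38 mm thick (x) at the butt, 12.3 mm at the tip; 0.11 kg. Origin under the middle of the butt (thick end), 18 mm above the bench; +y to the thin tip, the way it is driven; +x side straight, along the boom; -x side tapers along the cleat. It starts 10 to 51 mm short of tight, depending on the cleat
- wedge_butt (a point): middle of the wedge's butt face, 35 mm above the bench, axes as the wedge's; it looks to -y and juts past the board's end by 46 to 60 mm at the start, 6 to 40 mm when tight. The wedge slides with under 2 N until it binds, then stiffens within 1 to 3 mm and stays put; it is tight when taps at 4 to 5 cm/s that reach 15 to 25 N at the wrist move it under 1 mm
- screwdriver: bystander: black-handled screwdriver, 200 mm long, 26 mm thick, lying beside the hammer (either one may lie nearer the vice). Origin under its middle, blade to its +x
- tape: bystander: roll of silver tape lying flat, 100 mm across, 48 mm high. Origin under its middle
- battery: bystander: blue battery pack 45 x 135 x 34 mm. Origin under its middle
Things that resemble listed ones, but are neither listed nor needed, are in the scene too. There is more than one size of the wedge; the job needs the smallest.

How it is judged:
By the outcome, as a careful person would: the job done as asked, in the order asked, and still so for the second after the job is handed in, with the robot touching nothing.
It also fails if it takes over 51 s, if anything falls off the work surface, if the arm or the gripper's body presses on something with over 40 N, if the wrist force passes 120 N, or if a joint passes its speed limit or range.

## Working session

There is one attempt and no reset: what is moved stays moved. The work goes in short steps, Python scripts to look and compute and a tool call to move; the robot and the scene stay as the last step left them, time stands still between calls to the robot, and variables do not carry over. Pictures are saved under pics/ and viewed, at most 10 in all, crops included, and the job is handed in when it is done.

Besides the shell and the picture viewer there is one more tool, called after ">>>" by a JSON object that holds its "fn" and its "kwargs". drive_tool: Moves the arm, as the interface text tells. Its arguments: {"type":"object","properties":{"moves":{"type":"array"},"squeeze":{"type":"number"}},"required":["moves"]}

```bash
mkdir -p pics
cat > h.py <<'E'
import numpy as np, cv2
from bench import r
from scipy.spatial.transform import Rotation as R
def ray(cam,px):
    i=r.camera_info(cam); M=np.array(i["mtx"],float); Rm=cv2.Rodrigues(np.array(i["rvec"],float))[0]; t=np.array(i["tvec"],float).ravel()
    d=Rm.T@np.linalg.solve(M,[px[0],px[1],1]); return -Rm.T@t,d
def at(cam,px,z):
    c,d=ray(cam,px); return c+d*(z-c[2])/d[2]
def proj(cam,P):
    i=r.camera_info(cam); return cv2.projectPoints(np.array(P,float).reshape(-1,1,3),np.array(i["rvec"],float),np.array(i["tvec"],float),np.array(i["mtx"],float),None)[0].reshape(-1,2)
def save(cam,name,crop=None,k=1):
    im=cv2.cvtColor(np.asarray(r.camera(cam)),cv2.COLOR_RGB2BGR)
    if crop: im=im[crop[1]:crop[3],crop[0]:crop[2]]
    if k!=1: im=cv2.resize(im,None,fx=k,fy=k)
    cv2.imwrite("pics/"+name+".png",im)
E
python3 - <<'E'
from h import *
np.set_printoptions(precision=3,suppress=True)
Z=dict(hammer_head=.018,hammer_grip=.018,hammer=0,wedge_butt=.035,wedge=.018,vise=0,boom=.018,screwdriver=0,tape=0,battery=0)
for c in("top","scene"):
    save(c,c+"0")
    for q,z in Z.items():
        for d in r.place_of(c,q)[:4]: print(c,q,round(d["conf"],2),np.round(d["at"]),at(c,d["at"],z)[:2])
s=r.read_state();print(s["time"],s["ee_pos"],s["eef_rot"],s["ft_force"],s["width"])
E
```

```text
top hammer_head 0.87 [420. 165.] [ 0.602 -0.247]
top hammer_head 0.32 [218. 150.] [0.626 0.227]
top hammer_grip 0.96 [422. 182.] [ 0.563 -0.253]
top hammer 0.84 [419. 171.] [ 0.594 -0.248]
top wedge_butt 0.94 [288. 148.] [0.632 0.063]
top wedge_butt 0.93 [461. 403.] [ 0.063 -0.335]
top wedge_butt 0.81 [249. 240.] [0.414 0.146]
top wedge 0.92 [249. 238.] [0.419 0.147]
top wedge 0.81 [459. 398.] [ 0.069 -0.337]
top wedge 0.73 [287. 151.] [0.627 0.065]
top boom 0.69 [217. 144.] [0.64 0.23]
top screwdriver 0.92 [491. 190.] [ 0.552 -0.42 ]
top tape 0.56 [420. 102.] [ 0.763 -0.252]
top battery 0.77 [135. 230.] [0.434 0.416]
scene hammer_head 0.6 [325. 390.] [ 0.604 -0.249]
scene hammer_head 0.15 [441. 242.] [0.629 0.227]
scene hammer_grip 0.94 [305. 379.] [ 0.559 -0.251]
scene wedge_butt 0.84 [350. 224.] [0.419 0.142]
scene wedge_butt 0.7 [409. 284.] [0.626 0.061]
scene wedge_butt 0.62 [108. 297.] [ 0.087 -0.341]
scene wedge 0.93 [406. 288.] [0.623 0.058]
scene wedge 0.8 [350. 227.] [0.418 0.146]
scene wedge 0.74 [107. 302.] [ 0.084 -0.347]
scene wedge 0.37 [321. 394.] [ 0.603 -0.259]
scene vise 0.95 [432. 244.] [0.608 0.226]
scene vise 0.61 [440. 241.] [0.623 0.245]
scene boom 0.84 [440. 245.] [0.633 0.218]
scene screwdriver 0.85 [251. 450.] [ 0.551 -0.417]
scene screwdriver 0.37 [434. 246.] [0.618 0.222]
scene tape 0.78 [392. 436.] [ 0.757 -0.249]
scene tape 0.19 [404. 292.] [0.619 0.06 ]
scene battery 0.61 [405. 176.] [0.436 0.407]
1.1 [0.178 0.599 0.223] [0.144 0.99  0.    0.   ] [ 0.006 -0.652 -0.048] 0.08678875209916612
```

View pics/top0.png

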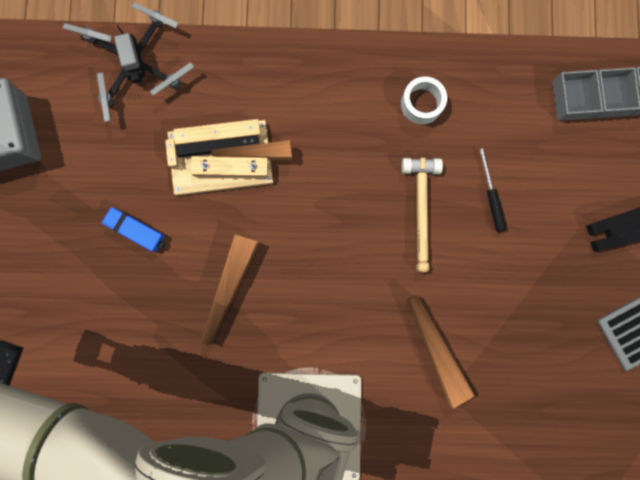

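View pics/scene0.png

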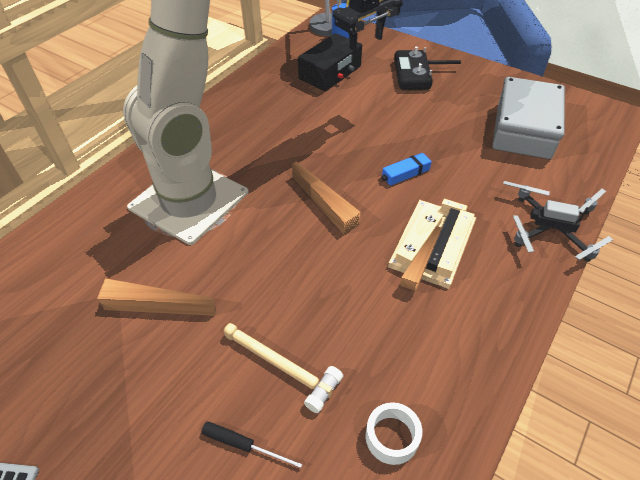

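The top view shows the vice at (220,157), with its wedge butt at (290,150). The hammer head is at (422,166) and its handle ends at (423,268). The other two wedges are loose decoys. Next I'll take close crops for exact axes.

Run:
```python
import cv2,numpy as np
t=cv2.imread("pics/top0.png");s=cv2.imread("pics/scene0.png")
f=lambda a,k:cv2.resize(a,None,fx=k,fy=k,interpolation=cv2.INTER_CUBIC)
A=f(t[110:205,160:300],4)   #380x560
C=f(t[150:280,395:450],3)[:380] 
B=f(s[195:295,380:480],2) 
o=np.zeros((600,800,3),np.uint8)
o[:380,:560]=A;o[:380,565:565+165]=C
o[385:585,:200]=B; o[385:585,210:430]=f(s[315:415,230:340],2)[:,:220][:200]
cv2.imwrite("pics/crop1.png",o)
```

```text
(no output)
```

View pics/crop1.png

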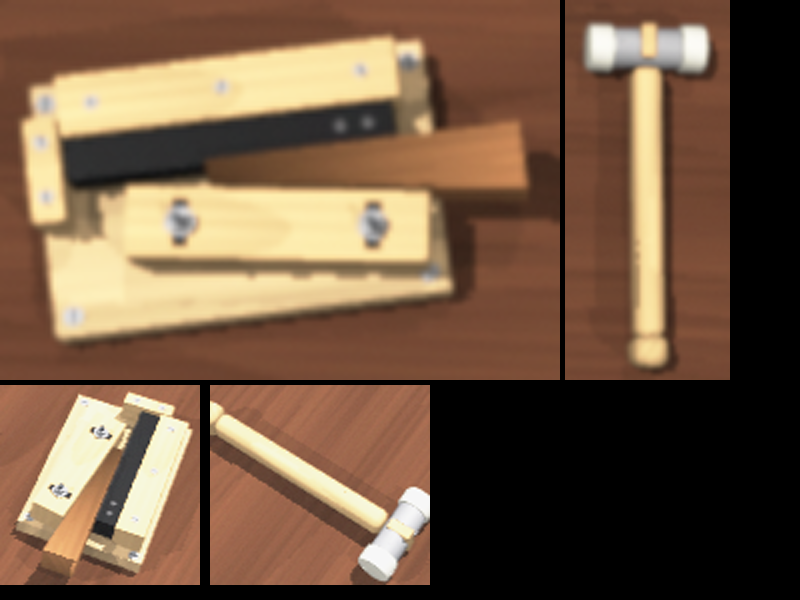

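The crop shows the board's lower edge running (60,338)→(452,292). The wedge butt's top corners are at (520,123) and (528,188). The hammer head spans x 585–709 with its handle down to (649,350).

Run:
```python
from h import *
np.set_printoptions(precision=4,suppress=True)
A=lambda c,z:at("top",(160+(c[0]-1.5)/4,110+(c[1]-1.5)/4),z)[:2]
C=lambda c,z:at("top",(395+(c[0]-566)/3,150+(c[1]-1)/3),z)[:2]
an=lambda a,b:np.degrees(np.arctan2(*(a-b)[::-1]))
for n,a,b,z in [("board low edge",(60,338),(452,292),.018),("fence top",(57,78),(393,38),.048),("boom front",(70,184),(205,165),.043)]:
    a,b=A(a,z),A(b,z);print(n,a,b,"len",np.linalg.norm(a-b),"y-axis deg",an(a,b))
p,q=A((520,123),.052),A((528,188),.052);print("butt corners",p,q,np.linalg.norm(p-q),"mid",(p+q)/2,"x dir",an(p,q))
# board right end corner, 
print("board right corners",A((452,292),.018),A((425,42),.018))
h1,h2=C((648,85),.031),C((648,330),.031);print("handle",h1,h2,"xdir",an(h1,h2))
l,rr=C((585,47),.02),C((709,49),.02);print("faces",l,rr,np.linalg.norm(l-rr),an(l,rr),"mid",(l+rr)/2)
print(C((648,47),.036), C((649,368),.018))
```

```text
board low edge [0.5185 0.324 ] [0.5517 0.0977] len 0.22867829104117243 y-axis deg 98.34310246946099
fence top [0.6641 0.3259] [0.6933 0.1344] len 0.19379521163840588 y-axis deg 98.660568976887
boom front [0.6035 0.3166] [0.6168 0.24  ] len 0.07774931850633435 y-axis deg 99.83178211330527
butt corners [0.6439 0.0597] [0.606 0.054] 0.038365757083662154 mid [0.6249 0.0568] x dir 8.421914745841692
board right corners [0.5517 0.0977] [0.7015 0.1183]
handle [ 0.5691 -0.2501] [ 0.3788 -0.2504] xdir 0.08122842724348756
faces [ 0.6006 -0.2029] [ 0.6016 -0.3004] 0.09748816684776321 90.61502738791017 mid [ 0.6011 -0.2517]
[ 0.5979 -0.249 ] [ 0.3506 -0.254 ]
```

>>> {"fn": "drive_tool", "kwargs": {"moves": [[[-0.04,0,0,0,0,-0.148,1],[-0.04,0,0,0,0,-0.148,1],[-0.03,-0.03,0,0,0,0,1],[-0.03,-0.035,0,0,0,0,1],[-0.03,-0.035,0,0,0,0,1],[-0.03,-0.035,0,0,0,0,1],[-0.03,-0.035,0,0,0,0,1],[-0.03,-0.035,0,0,0,0,1],[-0.03,-0.035,0,0,0,0,1],[-0.03,-0.035,0,0,0,0,1]]], "squeeze": 60}}

```text
time: 2.1
ee_pos: [0.4989, 0.3073, 0.2228]
eef_rot: [-0.004, 1.0, 0.0, 0.0]
ft_force: [0.3, 0.5, 0.6]
width: 0.0869
grip_force: 0.0
```

>>> {"fn": "drive_tool", "kwargs": {"moves": [[[-0.006,-0.048,0,0,0,0,1],[-0.006,-0.048,0,0,0,0,1],[-0.006,-0.048,0,0,0,0,1],[-0.006,-0.048,0,0,0,0,1],[-0.006,-0.048,0,0,0,0,1],[-0.006,-0.048,0,0,0,0,1],[-0.006,-0.048,0,0,0,0,1],[-0.006,-0.048,0,0,0,0,1],[-0.006,-0.048,0.01,0,0,0,1],[0,-0.045,0.02,0,0,0,1]]]}}

```text
time: 3.1
ee_pos: [0.5565, -0.1701, 0.1937]
eef_rot: [-0.004, 1.0, -0.0, 0.002]
ft_force: [1.4, 0.5, -0.1]
width: 0.0869
grip_force: 0.0
```

>>> {"fn": "drive_tool", "kwargs": {"moves": [[[0,-0.04,0.03,0,0,0,1],[0,0,0.02,0,0,0,1],[0,0,0,0,0,0,1]]]}}

```text
time: 3.4
ee_pos: [0.5537, -0.2083, 0.1397]
eef_rot: [-0.002, 1.0, 0.0, -0.002]
ft_force: [0.4, 1.2, 0.4]
width: 0.0867
grip_force: 0.0
```

>>> {"fn": "drive_tool", "kwargs": {"moves": [[[-0.001,-0.042,0,0,0,0,1],[0,0,0.04,0,0,0,1],[0,0,0.04,0,0,0,1],[0,0,0,0,0,0,1]]]}}

```text
time: 3.8
ee_pos: [0.5549, -0.247, 0.059]
eef_rot: [-0.005, 1.0, 0.001, -0.003]
ft_force: [-1.2, 0.7, -0.9]
width: 0.087
grip_force: 0.0
```

Run:
```python
from h import *
im=[]
for c in("top","scene"):
    a=cv2.cvtColor(np.asarray(r.camera(c)),cv2.COLOR_RGB2BGR)
    p=proj(c,[[.59,-.25,.03]])[0].astype(int); a=a[max(0,p[1]-75):p[1]+75,p[0]-65:p[0]+65]
    im.append(cv2.resize(a,(390,450)))
cv2.imwrite("pics/g1.png",np.hstack(im));print(r.read_state()["ee_pos"])
```

```text
[ 0.55778029 -0.24878032  0.06398167]
```

View pics/g1.png

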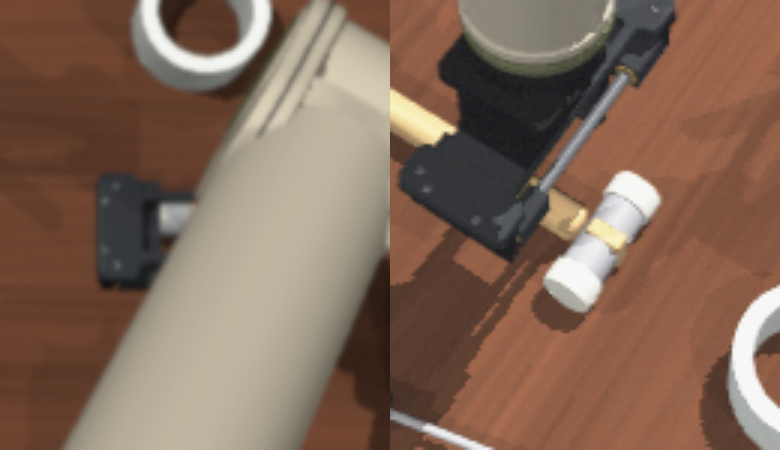

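The gripper straddles the handle just behind the head (scene crop around 540,200), so I'll lower, grip and read the state.

>>> {"fn": "drive_tool", "kwargs": {"moves": [[[0,0,0.025,0,0,0,1],[0,0,0.02,0,0,0,1],[0,0,0.01,0,0,0,1],[0,0,0,0,0,0,1],[0,0,0,0,0,0,1]]]}}

```text
time: 4.4
ee_pos: [0.5581, -0.2499, 0.0094]
eef_rot: [-0.004, 1.0, -0.0, 0.001]
ft_force: [-0.3, -0.0, -0.3]
width: 0.0874
grip_force: 0.0
```

Run:
```python
from h import *
for i in range(3):
    s=r.read_state();print(s["time"],s["ee_pos"],s["ft_force"]);r.camera("top")
```

```text
4.4 [ 0.55811797 -0.24994831  0.00940112] [-0.28357925 -0.01425829 -0.27193614]
4.45 [ 0.55808959 -0.25001704  0.00934593] [-0.7996895   0.465544   -1.27494334]
4.5 [ 0.55801069 -0.250005    0.00920446] [-0.53940033  0.11784636  0.17972084]
```

Now down another 5 mm, close, then a small lift.

>>> {"fn": "drive_tool", "kwargs": {"moves": [[[0.002,0,0.005,0,0,0,1],[0,0,0,0,0,0,0],[0,0,0,0,0,0,0],[0,0,0,0,0,0,0],[0,0,0,0,0,0,0],[0,0,0,0,0,0,0],[0,0,0,0,0,0,0],[0,0,0,0,0,0,0]]], "squeeze": 60}}

```text
time: 5.35
ee_pos: [0.5549, -0.2497, 0.0025]
eef_rot: [-0.004, 1.0, 0.0, -0.0]
ft_force: [0.2, 0.2, -0.2]
width: 0.0389
grip_force: 0.0
```

>>> {"fn": "drive_tool", "kwargs": {"moves": [[[0,0,-0.01,0,0,0,0],[0,0,-0.02,0,0,0,0],[0,0,-0.03,0,0,0,0],[0,0,-0.03,0,0,0,0],[0,0,-0.02,0,0,0,0],[0,0,0,0,0,0,0]]]}}

```text
time: 5.95
ee_pos: [0.5566, -0.2507, 0.1165]
eef_rot: [-0.003, 1.0, -0.001, 0.003]
ft_force: [0.4, 0.1, -0.4]
width: 0.0013
grip_force: 0.0
```

The fingers close slowly, so the lift came too early. I'll reopen and recheck the hammer.

>>> {"fn": "drive_tool", "kwargs": {"moves": [[[0,0,0,0,0,0,0.7],[0,0,0,0,0,0,0.7],[0,0,0,0,0,0,0.7],[0,0,0,0,0,0,0.7],[0,0,0,0,0,0,0.7],[0,0,0,0,0,0,0.7],[0,0,0,0,0,0,0.7],[0,0,0,0,0,0,0.7]]]}}

```text
time: 6.75
ee_pos: [0.5549, -0.2497, 0.1125]
eef_rot: [-0.004, 1.0, 0.0, -0.0]
ft_force: [0.2, -0.5, -0.1]
width: 0.0563
grip_force: 0.0
```

Run:
```python
from h import *
save("scene","g2",(200,300,400,450),4)
for q in("hammer_head","hammer_grip"):
  for d in r.place_of("scene",q)[:2]: print(q,d["conf"],d["at"],at("scene",d["at"],.018))
s=r.read_state();print(s["time"],s["ee_pos"],s["width"])
```

```text
hammer_head 0.88 [323.2, 388.0] [ 0.59957262 -0.24688222  0.018     ]
hammer_grip 0.55 [304.7, 380.1] [ 0.55939778 -0.25359643  0.018     ]
hammer_grip 0.22 [406.1, 173.8] [0.44268854 0.39890705 0.018     ]
6.9 [ 0.55497566 -0.24970399  0.11251935] 0.059189345915250144
```

View pics/g2.png

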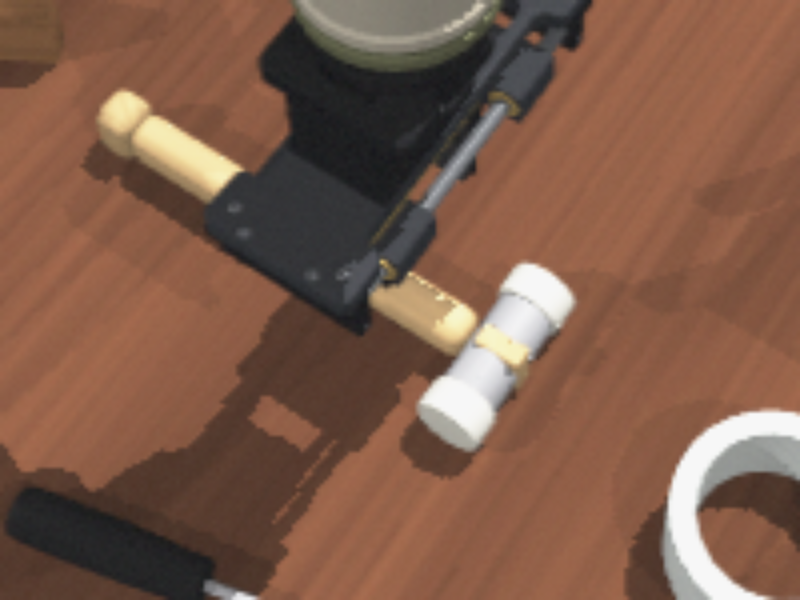

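The hammer has not moved: head at (323,388), same as before. I'll go down again and close for long enough.

>>> {"fn": "drive_tool", "kwargs": {"moves": [[[0,0,0.04,0,0,0,0.7],[0,0,0.035,0,0,0,0.7],[0,0,0.02,0,0,0,0.7],[0,0,0.0135,0,0,0,0.7],[0,0,0,0,0,0,0.3],[0,0,0,0,0,0,0],[0,0,0,0,0,0,0],[0,0,0,0,0,0,0],[0,0,0,0,0,0,0],[0,0,0,0,0,0,0]]], "squeeze": 60}}

```text
time: 7.9
ee_pos: [0.5552, -0.2497, 0.0045]
eef_rot: [-0.004, 1.0, 0.0, 0.0]
ft_force: [-0.1, 0.1, 3.6]
width: 0.0217
grip_force: 60.0
```

>>> {"fn": "drive_tool", "kwargs": {"moves": [[[0,0,0,0,0,0,0],[0,0,0,0,0,0,0],[0,0,0,0,0,0,0]]]}}

```text
time: 8.2
ee_pos: [0.5552, -0.2497, 0.0044]
eef_rot: [-0.004, 1.0, 0.0, 0.0]
ft_force: [-1.2, 1.1, 5.3]
width: 0.0217
grip_force: 60.0
```

>>> {"fn": "drive_tool", "kwargs": {"moves": [[[0,0,-0.01,0,0,0,0],[0,0,-0.03,0,0,0,0],[0,0,-0.03,0,0,0,0],[-0.007,0.03,0,0,0,0,0],[-0.007,0.043,0,0,0,0,0],[-0.007,0.043,0,0,0,0,0],[-0.007,0.043,0,0,0,0,0],[-0.007,0.035,0,0,0,0,0],[0,0,0,0,0,-0.14,0],[0,0,0,0,0,0,0]]]}}

```text
time: 9.2
ee_pos: [0.5883, -0.0543, 0.074]
eef_rot: [-0.076, 0.997, 0.0, -0.0]
ft_force: [0.1, -0.4, -3.3]
width: 0.0216
grip_force: 60.0
```

Run:
```python
from h import *
a=cv2.cvtColor(np.asarray(r.camera("scene")),cv2.COLOR_RGB2BGR)[190:390,290:490]
b=cv2.cvtColor(np.asarray(r.camera("top")),cv2.COLOR_RGB2BGR)[110:260,240:390]
cv2.imwrite("pics/c2.png",np.hstack([cv2.resize(a,(400,400)),cv2.resize(b,(400,400))]))
for c in("top","scene"):
  for q,z in(("hammer_head",.088),("wedge_butt",.035)):
    for d in r.place_of(c,q)[:3]: print(c,q,d["conf"],d["at"],at(c,d["at"],z))
s=r.read_state();print(s["time"],s["ee_pos"],s["eef_rot"],s["ft_force"],s["torque"],s["width"],s["grip_force"])
```

```text
top wedge_butt 0.76 [287.1, 147.6] [0.63158183 0.06565966 0.035     ]
top wedge_butt 0.62 [247.9, 240.5] [0.41268992 0.14859955 0.035     ]
top wedge_butt 0.58 [461.2, 404.4] [ 0.05886874 -0.3364934   0.035     ]
scene hammer_head 0.6 [391.9, 307.3] [ 0.63700158 -0.04823358  0.088     ]
scene wedge_butt 0.93 [104.5, 295.3] [ 0.07809374 -0.34263189  0.035     ]
scene wedge_butt 0.8 [408.1, 285.4] [0.6268649  0.05632502 0.035     ]
scene wedge_butt 0.76 [351.4, 224.2] [0.42319779 0.14327059 0.035     ]
9.5 [ 0.58829825 -0.05659431  0.07402597] [-7.18142058e-02  9.97418019e-01 -8.13301913e-05 -9.56620936e-05] [ 0.31133428 -0.11998273 -3.536061  ] [0.05804112 0.00803055 0.01043538] 0.021659837592262064 60.0000414904207
```

View pics/c2.png

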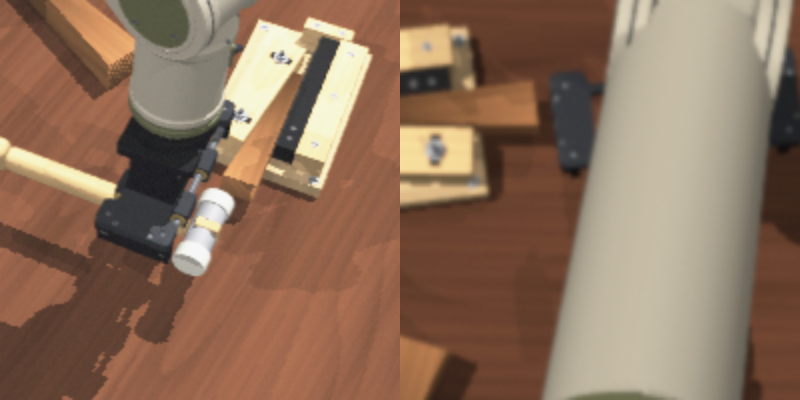

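The hammer is held level, and its head at (392,307) in scene agrees with where the tool puts it. I'll line it up with the butt, lower it, and close most of the 62 mm gap.

>>> {"fn": "drive_tool", "kwargs": {"moves": [[[-0.008,0,0.02,0,0,0,0],[0,0,0.022,0,0,0,0],[0,0,0.01,0,0,0,0],[0,0.015,0,0,0,0,0],[0,0.015,0,0,0,0,0],[0,0.01,0,0,0,0,0],[0,0,0,0,0,0,0],[0,0,0,0,0,0,0]]]}}

```text
time: 10.3
ee_pos: [0.5909, -0.0143, 0.0227]
eef_rot: [-0.074, 0.997, 0.0, 0.001]
ft_force: [-0.7, -0.3, -3.3]
width: 0.0214
grip_force: 60.0
```

```bash
cat >> h.py <<'E'
def rep(tag=""):
    s=r.read_state();p=s["ee_pos"];y=2*np.arctan2(-s["eef_rot"][0],s["eef_rot"][1]);a=np.radians(8.5)
    h=np.array(p[:2])+.0458*np.array([np.cos(y),np.sin(y)]);u=np.array([-np.sin(a),np.cos(a)]);e=np.array([u[1],-u[0]])
    print(tag,round(s["time"],2),"yaw",np.degrees(y).round(2),"z",round(p[2],4),"head e,u",(h@e).round(4),"face u",(h@u+.045).round(4),"F",np.round(s["ft_force"],1),"Fu",round(float(np.array(s["ft_force"])[:2]@u),1))
    return s
E
python3 - <<'E'
from h import *
rep()
a=cv2.cvtColor(np.asarray(r.camera("scene")),cv2.COLOR_RGB2BGR)[220:320,350:450]
cv2.imwrite("pics/c3.png",cv2.resize(a,(600,600),interpolation=2))
E
```

```text
10.3 yaw 8.49 z 0.0227 head e,u 0.6281 face u -0.0565 F [-0.7 -0.3 -3.3] Fu -0.2
```

View pics/c3.png

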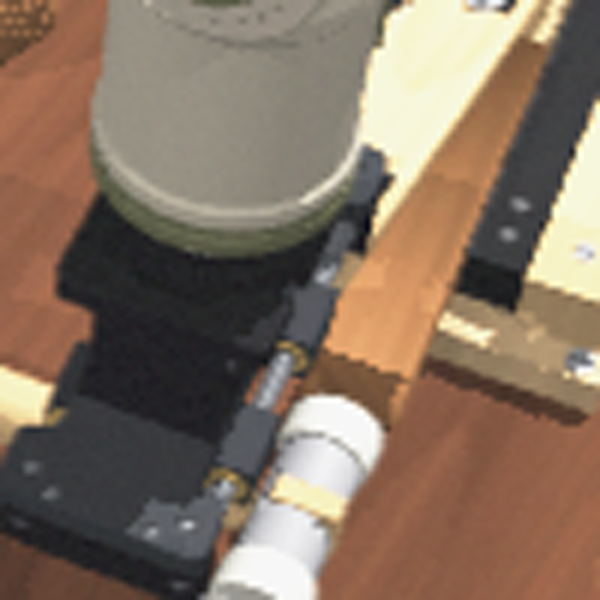

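Picture: the hammer face (330,430) is squarely opposite the wedge butt (360,380), about 20 mm away. First tap.

>>> {"fn": "drive_tool", "kwargs": {"moves": [[[0,0.0045,0,0,0,0,0],[0,0.0045,0,0,0,0,0],[0,0.0045,0,0,0,0,0],[0,0.0045,0,0,0,0,0],[0,0.0045,0,0,0,0,0],[0,0.0045,0,0,0,0,0]]]}}

```text
time: 10.95
ee_pos: [0.5865, 0.0123, 0.022]
eef_rot: [-0.074, 0.997, -0.0, -0.0]
ft_force: [0.0, -1.2, -3.4]
width: 0.0213
grip_force: 60.0
```

```bash
python3 -c "
from h import *
rep()"
```

```text
10.95 yaw 8.44 z 0.022 head e,u 0.6277 face u -0.0296 F [ 0.  -1.2 -3.4] Fu -1.2
```

>>> {"fn": "drive_tool", "kwargs": {"moves": [[[0,-0.01,0,0,0,0,0],[0,-0.01,0,0,0,0,0],[0,0,0,0,0,0,0]]]}}

```text
time: 11.25
ee_pos: [0.5897, -0.011, 0.0222]
eef_rot: [-0.072, 0.997, -0.001, 0.0]
ft_force: [-0.0, -0.4, -2.7]
width: 0.0216
grip_force: 60.0
```

Run:
```python
from h import *
rep()
a=cv2.cvtColor(np.asarray(r.camera("scene")),cv2.COLOR_RGB2BGR)[220:320,350:450]
cv2.imwrite("pics/c4.png",cv2.resize(a,(600,600),interpolation=2))
```

```text
11.25 yaw 8.24 z 0.0222 head e,u 0.6274 face u -0.0533 F [-0.  -0.4 -2.7] Fu -0.4
```

View pics/c4.png

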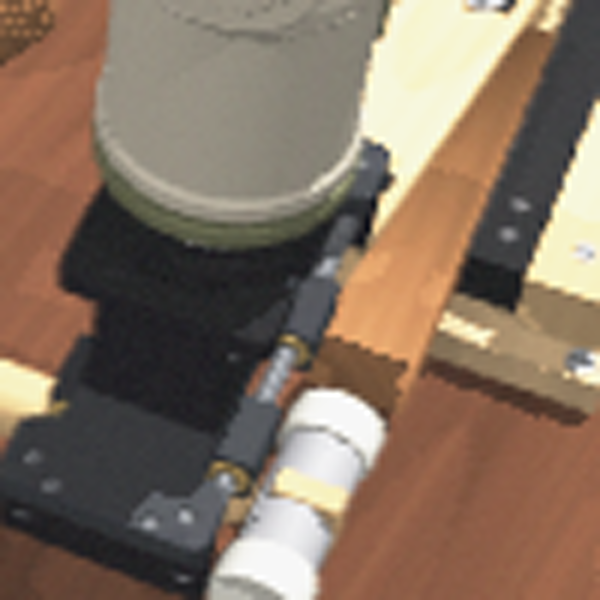

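The wedge slid about 6 mm freely. I'll keep tapping with force feedback at each row.

>>> {"fn": "drive_tool", "kwargs": {"moves": [[[0,0.0045,0,0,0,0,0],[0,0.0045,0,0,0,0,0],[0,0.0045,0,0,0,0,0],[0,0.0045,0,0,0,0,0],[0,0.0045,0,0,0,0,0]]]}}

```text
time: 11.8
ee_pos: [0.5862, 0.0151, 0.022]
eef_rot: [-0.074, 0.997, 0.0, 0.0]
ft_force: [-1.0, -0.6, -3.3]
width: 0.0212
grip_force: 60.0
```

>>> {"fn": "drive_tool", "kwargs": {"moves": [[[0,0.0045,0,0,0,0,0]]]}}

```text
time: 11.9
ee_pos: [0.5855, 0.0193, 0.022]
eef_rot: [-0.074, 0.997, -0.0, 0.0]
ft_force: [-0.3, -0.8, -4.0]
width: 0.022
grip_force: 60.0
```

>>> {"fn": "drive_tool", "kwargs": {"moves": [[[0,0.0045,0,0,0,0,0]]]}}

```text
time: 12.0
ee_pos: [0.5849, 0.0237, 0.022]
eef_rot: [-0.074, 0.997, -0.0, 0.0]
ft_force: [-1.5, -0.5, -4.0]
width: 0.0221
grip_force: 60.0
```

Retract and tap again.

>>> {"fn": "drive_tool", "kwargs": {"moves": [[[0,-0.008,0,0,0,0,0],[0,-0.008,0,0,0,0,0],[0,0,0,0,0,0,0],[0,0.0045,0,0,0,0,0],[0,0.0045,0,0,0,0,0],[0,0.0045,0,0,0,0,0],[0,0.0045,0,0,0,0,0],[0,0.0025,0,0,0,0,0]]]}}

```text
time: 12.8
ee_pos: [0.5842, 0.0287, 0.022]
eef_rot: [-0.074, 0.997, 0.0, -0.0]
ft_force: [-0.3, -0.7, -4.1]
width: 0.0217
grip_force: 60.0
```

>>> {"fn": "drive_tool", "kwargs": {"moves": [[[0,0.004,0,0,0,0,0]]]}}

```text
time: 12.9
ee_pos: [0.5836, 0.0319, 0.022]
eef_rot: [-0.074, 0.997, -0.0, 0.0]
ft_force: [1.0, -1.7, -3.8]
width: 0.0216
grip_force: 60.0
```

>>> {"fn": "drive_tool", "kwargs": {"moves": [[[0,-0.008,0,0,0,0,0],[0,-0.008,0,0,0,0,0],[0,0,0,0,0,0,0],[0,0.0045,0,0,0,0,0],[0,0.0045,0,0,0,0,0],[0,0.0045,0,0,0,0,0],[0,0.0045,0,0,0,0,0],[0,0.002,0,0,0,0,0]]]}}

```text
time: 13.7
ee_pos: [0.5832, 0.0354, 0.0221]
eef_rot: [-0.074, 0.997, -0.001, 0.0]
ft_force: [0.9, -5.4, -2.9]
width: 0.0217
grip_force: 60.0
```

The force is rising: about 5 N. I'll draw clear, then tap again a little further.

>>> {"fn": "drive_tool", "kwargs": {"moves": [[[0,-0.008,0,0,0,0,0],[0,-0.008,0,0,0,0,0],[0,0,0,0,0,0,0],[0,0.0045,0,0,0,0,0],[0,0.0045,0,0,0,0,0],[0,0.0045,0,0,0,0,0],[0,0.0045,0,0,0,0,0]]]}}

```text
time: 14.4
ee_pos: [0.5827, 0.0356, 0.022]
eef_rot: [-0.073, 0.997, -0.002, -0.0]
ft_force: [0.2, -17.7, -0.4]
width: 0.0218
grip_force: 60.1
```

```bash
python3 -c "
from h import *
rep()"
```

```text
14.4 yaw 8.36 z 0.022 head e,u 0.6274 face u -0.006 F [  0.2 -17.7  -0.4] Fu -17.5
```

>>> {"fn": "drive_tool", "kwargs": {"moves": [[[0,-0.008,0,0,0,0,0],[0,-0.008,0,0,0,0,0],[0,0,0,0,0,0,0],[0,0.0045,0,0,0,0,0],[0,0.0045,0,0,0,0,0],[0,0.0045,0,0,0,0,0],[0,0.003,0,0,0,0,0]]]}}

```text
time: 15.1
ee_pos: [0.5827, 0.0356, 0.0221]
eef_rot: [-0.073, 0.997, -0.002, -0.0]
ft_force: [-0.3, -16.0, -1.7]
width: 0.0213
grip_force: 60.1
```

>>> {"fn": "drive_tool", "kwargs": {"moves": [[[0,-0.008,0,0,0,0,0],[0,-0.008,0,0,0,0,0],[0,0,0,0,0,0,0],[0,0.0045,0,0,0,0,0],[0,0.0045,0,0,0,0,0],[0,0.0045,0,0,0,0,0],[0,0.0045,0,0,0,0,0]]]}}

```text
time: 15.8
ee_pos: [0.5824, 0.0358, 0.0221]
eef_rot: [-0.072, 0.997, -0.003, -0.0]
ft_force: [0.9, -24.9, -1.2]
width: 0.0215
grip_force: 60.2
```

>>> {"fn": "drive_tool", "kwargs": {"moves": [[[0,-0.008,0,0,0,0,0],[0,-0.008,0,0,0,0,0],[0,0,0,0,0,0,0],[0,0.0045,0,0,0,0,0],[0,0.0045,0,0,0,0,0],[0,0.0045,0,0,0,0,0],[0,0.002,0,0,0,0,0]]]}}

```text
time: 16.5
ee_pos: [0.5826, 0.0356, 0.0221]
eef_rot: [-0.072, 0.997, -0.002, 0.0]
ft_force: [0.0, -19.1, -1.6]
width: 0.0213
grip_force: 60.1
```

No tap moves it any more: the position holds within 0.2 mm at 16–25 N. I'll draw clear and carry the hammer back to where it lay.

>>> {"fn": "drive_tool", "kwargs": {"moves": [[[0,-0.01,0,0,0,0,0],[0,-0.03,0,0,0,0,0],[0,-0.03,0,0,0,0,0],[0,0,-0.02,0,0,0,0],[0,0,-0.02,0,0,0.14,0],[0.006,-0.035,0,0,0,0,0],[0.007,-0.043,0,0,0,0,0],[0.007,-0.043,0,0,0,0,0],[0.007,-0.043,0,0,0,0,0],[0.007,-0.03,0,0,0,0,0]]]}}

```text
time: 17.5
ee_pos: [0.5596, -0.2264, 0.0622]
eef_rot: [-0.003, 1.0, -0.0, 0.0]
ft_force: [0.6, -0.3, -3.0]
width: 0.0216
grip_force: 60.0
```

>>> {"fn": "drive_tool", "kwargs": {"moves": [[[0,-0.02,0,0,0,0,0],[0,0,0.015,0,0,0,0],[0,0,0,0,0,0,0],[0,0,0,0,0,0,0]]]}}

```text
time: 17.9
ee_pos: [0.5605, -0.2418, 0.0464]
eef_rot: [-0.005, 1.0, 0.001, -0.001]
ft_force: [-0.1, 0.5, -3.1]
width: 0.0218
grip_force: 60.0
```

Run:
```python
from h import *
s=rep();print(s["ee_pos"],s["eef_rot"],s["torque"])
a=cv2.cvtColor(np.asarray(r.camera("scene")),cv2.COLOR_RGB2BGR)
o=np.hstack([cv2.resize(a[200:300,370:490],(400,333)),cv2.resize(a[300:430,200:356],(400,333))])
cv2.imwrite("pics/c5.png",o)
```

```text
17.9 yaw 0.53 z 0.0464 head e,u 0.5639 face u -0.2833 F [-0.1  0.5 -3.1] Fu 0.5
[ 0.5604897  -0.24181062  0.04637287] [-4.65048080e-03  9.99988759e-01  7.31660740e-04 -5.65278473e-04] [0.04847352 0.00564924 0.00605278]
```

View pics/c5.png

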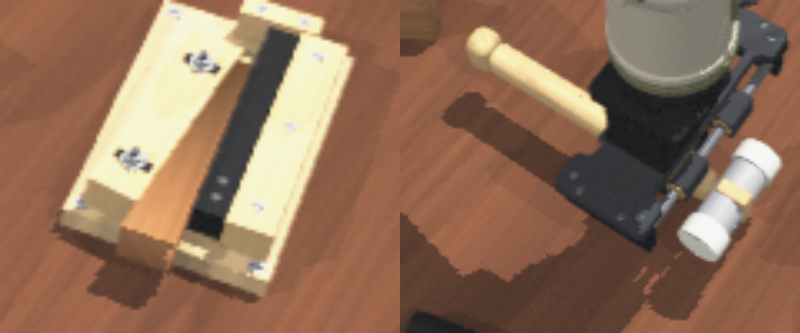

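The wedge is driven in with the boom snug between it and the fence, and the hammer is held level over a free spot. Lowering gently.

>>> {"fn": "drive_tool", "kwargs": {"moves": [[[0,0,0.02,0,0,0,0],[0,0,0.012,0,0,0,0],[0,0,0.005,0,0,0,0],[0,0,0.003,0,0,0,0],[0,0,0.001,0,0,0,0],[0,0,0.0005,0,0,0,0],[0,0,0,0,0,0,0],[0,0,0,0,0,0,0]]]}}

```text
time: 18.75
ee_pos: [0.5606, -0.2439, 0.0059]
eef_rot: [-0.004, 1.0, -0.0, 0.0]
ft_force: [-0.3, 0.2, -4.0]
width: 0.0216
grip_force: 60.0
```

>>> {"fn": "drive_tool", "kwargs": {"moves": [[[0,0,0.001,0,0,0,0],[0,0,0.0005,0,0,0,0],[0,0,0.0005,0,0,0,0],[0,0,0,0,0,0,0],[0,0,0,0,0,0,0]]]}}

```text
time: 19.25
ee_pos: [0.5605, -0.2439, 0.0044]
eef_rot: [-0.004, 1.0, 0.0, 0.0]
ft_force: [-4.0, 2.8, 7.8]
width: 0.0215
grip_force: 60.0
```

On the bench (about 8 N upward). I'll open gently and lift clear.

>>> {"fn": "drive_tool", "kwargs": {"moves": [[[0,0,0,0,0,0,0.3],[0,0,0,0,0,0,0.4],[0,0,0,0,0,0,0.7],[0,0,0,0,0,0,0.7],[0,0,0,0,0,0,0.7],[0,0,0,0,0,0,0.7],[0,0,0,0,0,0,0.7],[0,0,0,0,0,0,0.7]]]}}

```text
time: 20.05
ee_pos: [0.5603, -0.2438, 0.0035]
eef_rot: [-0.004, 1.0, 0.0, 0.0]
ft_force: [-0.2, 0.3, -0.0]
width: 0.0606
grip_force: 0.0
```

>>> {"fn": "drive_tool", "kwargs": {"moves": [[[0,0,-0.01,0,0,0,0.7],[0,0,-0.02,0,0,0,0.7],[0,0,-0.04,0,0,0,0.7],[0,0,-0.05,0,0,0,0.7],[0.01,0,-0.03,0,0,0,0.7],[0,0,0,0,0,0,0.7]]]}}

```text
time: 20.65
ee_pos: [0.5517, -0.2457, 0.1593]
eef_rot: [-0.003, 1.0, -0.001, 0.004]
ft_force: [0.5, 0.3, -0.9]
width: 0.0609
grip_force: 0.0
```

Run:
```python
from h import *
save("scene","end"); s=r.read_state();print(s["time"],s["ee_pos"],s["width"],s["ft_force"])
```

```text
20.7 [ 0.55116667 -0.24471276  0.15653965] 0.06097147705458234 [0.16563684 1.0325262  0.04779865]
```

View pics/end.png

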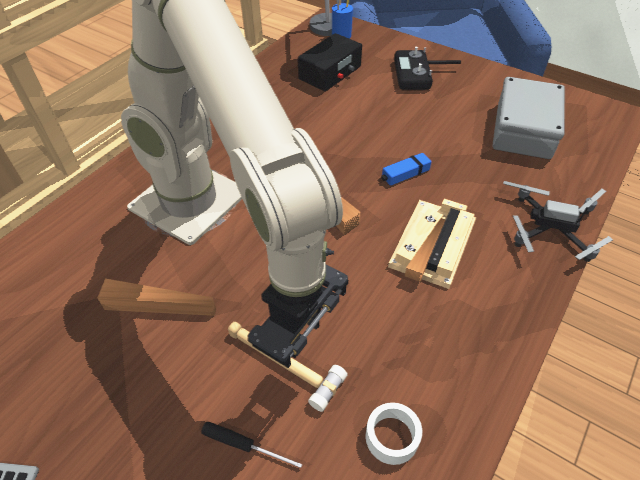

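The hammer lies flat at (328,388), the arm is clear, the wedge is seated, and nothing else has moved.

```bash
python3 -c "
from bench import r
print(r.close_job())"
```

```text
the job is handed in; nothing more can be done
None
```

The wedge was driven tight with separate light taps: the last four read 16–25 N at the wrist and moved it by no more than 0.2 mm. The hammer lies back on the bench clear of the vice, and I handed the job in at about 21 s.

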